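# Work the sticky lid of the paint chest shut and latch it

## Robot

A 6-joint arm with a two-finger parallel gripper is mounted at the origin on the work surface. World frame = base frame: x ahead of the robot, y to its left, z up, the work surface at z = 0. Lengths are in m, angles in rad, forces in N, time in s.
With the tool pointing down it reaches from about 0.25 to 0.775 m from the base axis. Payload 4 kg.
Tool frame: the origin (TCP) lies at the very end of the fingers, on their centre line; the grasp point (between the pads) lies hold_point_z behind it (hold_point_z is the distance from the TCP to the grasp point, in m); z points along the fingers, y is the direction in which the jaws open and shut (so a half turn about z gives the same grasp; the last joint's range is limited). The gripper opens to 94 mm and grips with 3 to 60 N. Pads are 16 mm wide; open, the fingers measure 119 mm over their backs; the gripper's body (75 mm by 177 mm) begins 78 mm behind the grasp point.
Start: joints at [-1.216, 0.087, 1.371, -0, 1.684, -0.103], TCP at [0.243, -0.493, 0.206] pointing down, gripper open.
Joint ranges: [-3.1, 3.1], [-0.76, 2.03], [0.27, 2.55], [-1.08, 4.22], [0.17, 2.65], [-2.57, 2.57]. Speed limits (rad/s): [2.79, 2.79, 3.14, 3.14, 3.14, 3.14].

## Interface

Orientations are given as [roll, pitch, yaw] about the fixed x, y, z axes, in that order (R = Rz(yaw) Ry(pitch) Rx(roll)).
In Python, from bench import * gives the robot as it stands.
- The arm moves only by the tool step_arm, never from a script. Its argument "increments" is text: rows parted by semicolons, each of 6 numbers parted by spaces: the shift along the tool's x, y, z in cm, then the turn, a rotation vector about the tool's x, y, z in rad. A call has 1 to 5 rows; each row shifts and turns the commanded pose from where the row before left it, along the tool's axes as they then stand; what a row does not reach is not made up. A row lasts 1/10 s, in which the tool goes at most 50 mm and 8.59 degrees, less where a joint would pass 70% of its speed; a pose out of reach is approached as far as the arm can. A call is refused whole if a number of a shift passes 5 or a number of a turn 0.15, either way. A call with a gripper value outside its range is refused whole. "claw" is the gripper's target within -1 to 1 (shut at 1, half-way at 0, fully open at -1), set as the call begins (left out, the last holds). The fingers move at their own pace and stop on an object; the grip force is fixed at half the most. Time passes only in rows, so rows that do not move let the fingers close. It gives the time, the measured TCP pose, the force and the opening at its end, in the units of the state.
- get_obs(): the state, without advancing time (a new reading comes with each control period).
- snapshot(name): name is "scene" or "top" or "wrist"; returns the picture (480x640x3 uint8, red, green, blue); there is no depth.
- calibration(name): a dict with "camera_matrix" (3x3 intrinsics, pixels), "k1" (the pictures are not rectified: a ray, as slopes to the right and down, at radius r is drawn at 1 + k1 r^2 times it, then the intrinsics apply), "eye" and "orientation" of the camera in the world; the wrist camera has in their place "tool_from_camera" (4x4, takes a point from camera to tool coordinates, whose origin is the TCP and whose axes are the flange's). Camera axes: x right, y up, looking along -z (the intrinsics and any distortion apply to the point x, -y, -z); pixel columns grow to the right and rows downward; lengths in m; the calibration is good to about 2 mm. A picture is of the moment at which its call begins: read the wrist's pose just before it. calibration takes no time and is no camera call.
- close_job(): hands the job in, once; it reports no verdict.
The state is a dict: "time": time; "joint_positions": joint angles; "qvel": joint speeds; "joint_torque": joint torques, N m; "tool_pos": TCP position; "ee_rot": TCP orientation; "wrist_force": force on the tool from outside, world axes, zero at the start; "wrist_torque": the same for the moment, N m; "width": finger opening in m.
Only numpy, scipy, OpenCV 4.12 (cv2) and the standard library are available. Lean on these libraries where they do the work, as an engineer would, in place of code of your own. Each camera call takes 0.05 s, during which the arm holds its last target. There are 200 camera calls.

## Task

Close the wide sliding lid of the wooden paint chest: it racks and binds in its paint-clogged track, so work it along by pushing gently at its two knobs in turn, never leaning hard on it when it binds, until it is fully home against the far rail at both ends. Only then swing the turn-bar latch round as far as it goes, so that it lies across behind the left knob. Leave the things around the chest where they are.

Things in the scene. Friction and masses are not known exactly. Their poses are not given: they have to be found in the camera images.
- chest: Fixed plywood chest, 402 mm wide (y), x from -124 to +97 mm, top 80.5 mm above the table. Origin at table height; x along the track, away from the robot, the way the lid closes; y left. A fixed top board covers x below -12 mm; an 80 mm wide fixed strut runs over the lid's middle to the far rail; two openings beside it show paint pots. Board, strut, lips and rails are all flush on top.
- lid: Sliding wooden lid, 105 mm along the track (x), 360 mm wide (y), 10 mm thick, about 0.4 kg; top 72 mm above the table. Origin at the middle of its underside. Held down by lips and strut; a tongue below its middle runs in a sticky channel with play, so it skews about 0.045 rad either way, then binds fast however hard that end is pushed. A push at the other end swings it back and gains about 12 mm. Starts 30 to 44 mm short of home.
- knob_left (a point): Left knob, at the lid's +y end: plain round wooden post, 22 mm diameter, 45 mm tall, top 117 mm above the table. Point on its axis 94 mm above the table, 135 mm left of the lid's middle, 20 mm from its far edge. Push slowly (20 mm/s): 2 to 4 N moves it; once 8 to 10 N is felt it has bound (or is home); over 30 N on lid or knobs breaks it.
- knob_right (a point): Right knob, the same post at the lid's other end (135 mm right of the middle); point on its axis, 94 mm above the table. Behind both knobs (robot side) there is free room above the 80.5 mm high top board.
- home_left (a point): Point fixed in the chest where knob_left's point is when the lid rests straight against the far rail (chest x +65, y +135 mm, 94 mm above the table). Axes as the chest's.
- home_right (a point): The same for knob_right (chest x +65, y -135 mm).
- latch (a joint): Turn-bar latch: flat dark wooden bar, 18 mm wide, 12 mm thick, 82 to 94 mm above the table, reaching 120 mm from a vertical pivot on the strut; stays where left (friction 0.1 N m). In rad: 0 points to chest -x (open), grows clockwise from above to its stop at 1.571, pointing to chest +y just behind the left knob (3 mm to spare if the lid is home; otherwise the knob is in its way).
- latch_pivot (a point): The latch's pivot axis, at mid thickness of the bar, 88 mm above the table (chest x +42, y +30 mm).
- latch_peg (a point): Upright round steel peg on the latch bar, to push or grasp: 12 mm diameter, standing 30 mm above the bar (94 to 124 mm above the table), 65 mm from the pivot. Point on its axis, 110 mm above the table.
- palette: White flower-shaped paint palette lying on the table, 146 mm across, 12 mm thick; origin under its centre. Leave alone.
- glue: Small upright jar, 48 mm in diameter, 85 mm high; origin under its centre. Leave alone.
- house: Small model house of wood sticks, 105 by 95 mm, about 90 mm high; origin under its centre. Leave alone.
- tape: Roll of brown tape lying flat, 76 mm in diameter, 24 mm high; origin under its centre. Leave alone.

How it is judged:
On the way, in this order (a step that is already met when the one before it is completed fails the run):
1. the lid is home at both ends while the latch is still open (x of knob_left in the frame of home_left between -0.0025 and 0.0025 m and x of knob_right in the frame of home_right between -0.0025 and 0.0025 m and value of joint latch below 0.6 rad), for 0.2 s.
2. the latch is turned behind the left knob (value of joint latch above 1.45 rad), for 0.2 s.
At the end, for the whole second after the job is handed in: Both knobs are within 2.5 mm of their home points along the track, the latch is within 0.12 rad of its stop behind the left knob, and lid and latch are at rest (x of knob_left in the frame of home_left between -0.0025 and 0.0025 m and x of knob_right in the frame of home_right between -0.0025 and 0.0025 m and value of joint latch above 1.45 rad and linear speed of lid below 0.01 m/s and velocity of joint latch between -0.05 and 0.05 rad/s); the robot touches nothing.
It fails at once if the robot presses on the lid or its knobs with more than 30 N (contact force between any of the fingers, the arm and lid above 30 N).
It fails at once if the palette is moved more than 20 mm (distance of palette from where it was at the start of the episode above 0.02 m).
It fails at once if the glue is moved more than 20 mm (distance of glue from where it was at the start of the episode above 0.02 m).
It fails at once if the house is moved more than 20 mm (distance of house from where it was at the start of the episode above 0.02 m).
It fails at once if the tape is moved more than 20 mm (distance of tape from where it was at the start of the episode above 0.02 m).
It also fails if it takes over 72 s, if anything falls off the work surface, if the arm or the gripper's body presses on something with over 40 N, if the wrist force passes 120 N, or if a joint passes its speed limit or range.

## Working session

There is one attempt and no reset: what is moved stays moved. The work goes in short steps, Python scripts to look and compute and a tool call to move; the robot and the scene stay as the last step left them, time stands still between calls to the robot, and variables do not carry over. Pictures are saved under pics/ and viewed, about 8 in all and at most 12, crops included, and the job is handed in when it is done.

Besides the shell and the picture viewer there is one more tool, called after ">>>" by a JSON object that holds its "method" and its "body", one argument or row to a line. step_arm: Moves the arm, as the interface text tells. Its arguments: {"type":"object","properties":{"increments":{"type":"string"},"claw":{"type":"number"}},"required":["increments"]}

```bash
mkdir -p pics; cat > h.py <<'E'
from bench import *
import numpy as np, cv2
from scipy.spatial.transform import Rotation as R
def cam(n):
    c=calibration(n)
    return c
def save(n,f):
    im=snapshot(n); cv2.imwrite('pics/'+f,im[:,:,::-1]); return im
def ray(c,u,v,T=None):
    K=np.array(c['camera_matrix']); d=np.array([(u-K[0,2])/K[0,0],(v-K[1,2])/K[1,1]]); s=d.copy()
    for _ in range(20): s=d/(1+c['k1']*(s@s))
    r=np.array([s[0],-s[1],-1.])
    if T is not None: return T[:3,3],T[:3,:3]@r
    O=np.array(c['orientation']); M=O if O.shape==(3,3) else R.from_euler('xyz',O).as_matrix()
    return np.array(c['eye']),M@r
def onz(c,u,v,z,T=None):
    e,r=ray(c,u,v,T); return e+r*(z-e[2])/r[2]
E
python3 - <<'E'
from h import *
print(get_obs()); 
for n in ['scene','top','wrist']: print(calibration(n))
save('top','t0.png'); save('scene','s0.png')
E
```

```text
{'time': 0.0, 'joint_positions': array([-1.21608252e+00,  8.79532316e-02,  1.37221634e+00, -2.39267775e-05,
        1.68355721e+00, -1.03151149e-01]), 'qvel': array([ 0.00100748,  0.00076233, -0.00083611, -0.00142442, -0.00014968,
        0.00041274]), 'joint_torque': array([-9.10124945e-04, -3.40187967e+01, -3.02425039e+01,  7.18131778e-02,
        3.30057729e-02, -1.71739493e-04]), 'tool_pos': array([ 0.24289883, -0.49287324,  0.20432435]), 'ee_rot': array([-3.13946742e+00, -1.96093223e-04,  4.57862084e-01]), 'wrist_force': array([-1.00797571,  0.21297398,  0.13743045]), 'wrist_torque': array([ 0.02012088,  0.03419878, -0.03906454]), 'width': 0.09408293082523078}
{'camera_matrix': array([[437.78396055,   0.        , 312.0972213 ],
       [  0.        , 437.78396055, 234.24411969],
       [  0.        ,   0.        ,   1.        ]]), 'k1': 0.01524262994570139, 'eye': array([ 1.0084865 , -0.45173654,  0.74921357]), 'orientation': array([0.77486369, 0.00560474, 0.71336238])}
{'camera_matrix': array([[544.0666572 ,   0.        , 322.89661666],
       [  0.        , 544.0666572 , 245.01527255],
       [  0.        ,   0.        ,   1.        ]]), 'k1': -0.10131509237493669, 'eye': array([0.47363877, 0.03846514, 1.25753189]), 'orientation': array([ 0.11311943, -0.01761903, -1.54043508])}
{'camera_matrix': array([[379.09861478,   0.        , 326.77967335],
       [  0.        , 379.09861478, 246.58597567],
       [  0.        ,   0.        ,   1.        ]]), 'k1': 0.028472577221767204, 'tool_from_camera': array([[-1.28750510e-03,  9.63885015e-01,  2.66315641e-01,
         7.65964020e-02],
       [ 9.99999146e-01,  1.30035744e-03,  1.28077173e-04,
         8.71348904e-05],
       [-2.22853857e-04,  2.66315579e-01, -9.63885866e-01,
        -1.79574231e-01],
       [ 0.00000000e+00,  0.00000000e+00,  0.00000000e+00,
         1.00000000e+00]])}
```

View pics/t0.png

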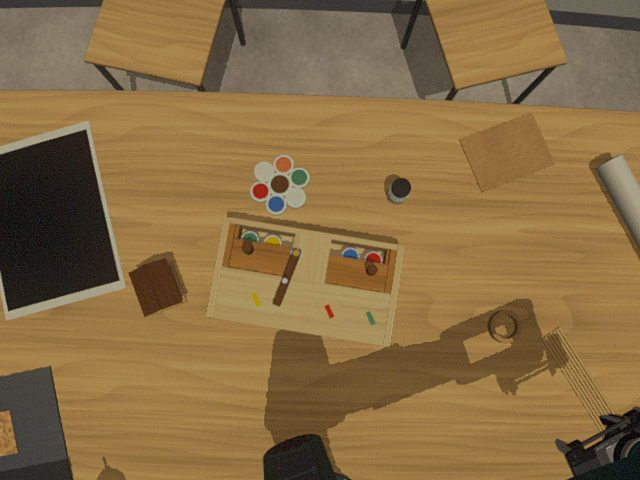

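View pics/s0.png

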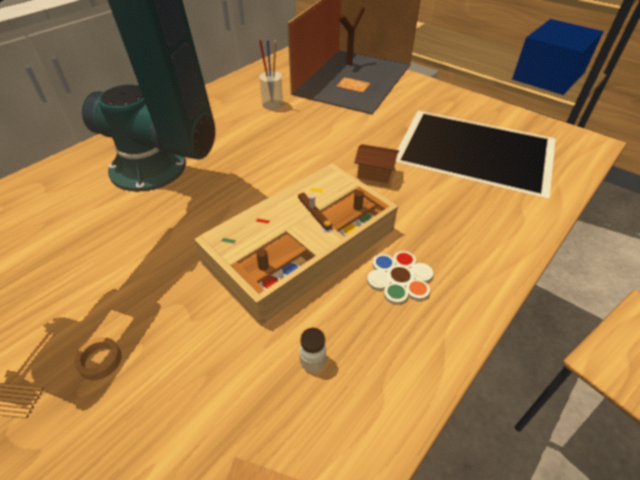

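The top view shows the chest tilted about -8°. Its corners are at about (229,213), (402,240), (390,345) and (207,316), with knobs at (248,248) and (371,268), the latch pivot near (296,253) and the peg near (285,281). I'll enlarge this region.

```bash
python3 - <<'E'
from h import *
im=cv2.imread('pics/t0.png')[205:355,200:410]
cv2.imwrite('pics/t0c.png',cv2.resize(im,None,fx=3.8,fy=3.8,interpolation=cv2.INTER_CUBIC))
E
```

```text
(no output)
```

View pics/t0c.png

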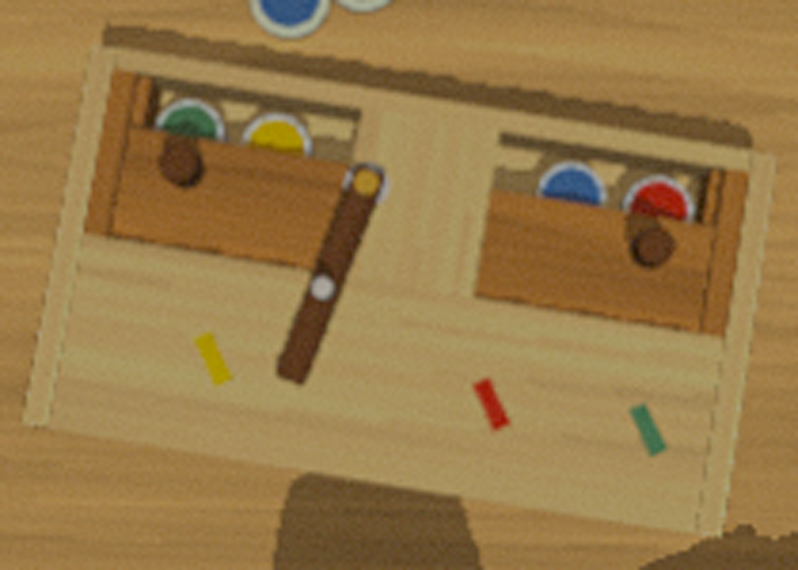

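```bash
cat >> h.py <<'E'
def fit(pts):  # chest pose from list of (chest xy, world xy)
    a=np.array([p[0] for p in pts]);b=np.array([p[1] for p in pts]);A=a-a.mean(0);B=b-b.mean(0)
    th=np.arctan2((A[:,0]*B[:,1]-A[:,1]*B[:,0]).sum(),(A*B).sum());c,s=np.cos(th),np.sin(th);M=np.array([[c,-s],[s,c]])
    t=b.mean(0)-M@a.mean(0); return th,M,t,(b-(a@M.T+t))
E
python3 - <<'E'
from h import *
c=calibration('top')
P=lambda u,v,z: onz(c,200+(u+.5)/3.8-.5,205+(v+.5)/3.8-.5,z)[:2]
pts=[((.097,.201),P(106,45,.0805)),((-.124,.201),P(25,422,.0805)),((-.124,-.201),P(720,536,.0805)),((.097,-.201),P(776,155,.0805)),((.042,.03),P(366,183,.095))]
th,M,t,r=fit(pts); print(th,t); print(r*1000)
for n,p in dict(kl=P(181,163,.117),kr=P(653,245,.117),peg=P(322,287,.124)).items(): print(n,p,(p-t)@M)
for n,h in dict(hl=(.065,.135),hr=(.065,-.135),pv=(.042,.03)).items(): print(n,M@h+t)
p=(P(322,287,.124)-t)@M-[.042,.03]; print('latch',np.arctan2(p[1],-p[0]),np.hypot(*p))
for u,v,z in [(280,185,.012),(399,185,.085),(155,283,.09),(504,326,.024)]: print(onz(c,u,v,z))
E
```

```text
-0.1337956787534596 [0.54285851 0.05328978]
[[-1.70550879 -6.93267682]
 [ 0.08023491 -0.91599603]
 [ 1.87272671  2.40207276]
 [ 0.60351796  3.56298459]
 [-0.85097078  1.88361549]]
kl [0.5932943  0.18152383] [0.03287901 0.13381595]
kr [ 0.55607605 -0.08145477] [ 0.03107391 -0.13177712]
peg [0.52680872 0.1003322 ] [-0.02218166  0.044481  ]
hl [0.62528616 0.17841245]
hr [ 0.58926901 -0.08917448]
pv [0.58848505 0.077419  ]
latch 0.22190938121393144 0.06579501573420594
[0.75347497 0.12522073 0.012     ]
[ 0.74627614 -0.14219049  0.085     ]
[0.51286974 0.38086392 0.09      ]
[ 0.44134878 -0.39900696  0.024     ]
```

Chest fit is consistent to a few mm: yaw -0.134 and the lid is about 33 mm short. I'll use closed fingers, with tool x along the closing direction.

>>> {"method": "step_arm", "body": {
  "increments": "0 0 0 0 0 0.148;0 0 0 0 0 0.148;0 0 0 0 0 0.148;0 0 0 0 0 0.148;2 -4 0 0 0 0",
  "claw": 1
}}

```text
time: 0.6
tool_pos: [0.2662, -0.4585, 0.204]
ee_rot: [-3.142, 0.002, -0.143]
wrist_force: [0.8, 0.8, -0.2]
width: 0.0573
```

>>> {"method": "step_arm", "body": {
  "increments": "2 -4 0 0 0 0;2 -4 0 0 0 0;2 -4 0 0 0 0;2 -4 0 0 0 0;2 -4 0 0 0 0"
}}

```text
time: 1.1
tool_pos: [0.3946, -0.2698, 0.205]
ee_rot: [-3.141, 0.0, -0.135]
wrist_force: [1.0, 0.5, 0.5]
width: 0.0175
```

>>> {"method": "step_arm", "body": {
  "increments": "2 -4 0 0 0 0;2 -4 0 0 0 0;2 -4 0 0 0 0;2 -4 0 0 0 0;0 0 0 0 0 0"
}}

```text
time: 1.6
tool_pos: [0.4965, -0.1193, 0.2046]
ee_rot: [-3.139, 0.001, -0.127]
wrist_force: [0.6, -1.0, -0.0]
width: 0.0005
```

>>> {"method": "step_arm", "body": {
  "increments": "2 -4 0 0 0 0;0.3 -0.5 3 0 0 0;0 0 3 0 0 0;0 0 0 0 0 0;0 0 0 0 0 0"
}}

```text
time: 2.1
tool_pos: [0.5229, -0.0828, 0.1451]
ee_rot: [3.141, 0.002, -0.135]
wrist_force: [0.0, 0.5, -0.0]
width: 0.0001
```

```bash
python3 - <<'E'
from h import *
o=get_obs(); print(o['tool_pos'],o['ee_rot'],o['wrist_force'],o['joint_positions'])
np.savez('w0.npz',p=o['tool_pos'],r=o['ee_rot']); save('wrist','w0.png')
E
```

```text
[ 0.52290769 -0.08280876  0.14512241] [ 3.14145524e+00  1.87582712e-03 -1.35025353e-01] [ 0.02686579  0.48494331 -0.03145392] [-2.63919819e-01  6.26859705e-02  1.51664385e+00 -3.77394446e-04
  1.56410544e+00  1.44190460e+00]
```

View pics/w0.png

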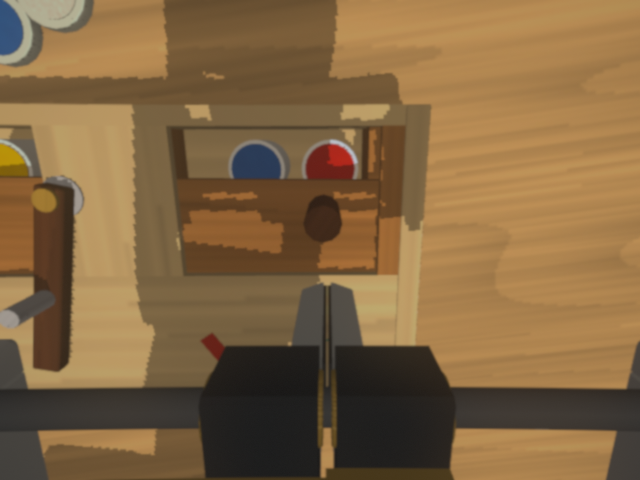

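The wrist view shows the right knob straight ahead of the fingers: its top is near (323,228), the lid's far edge is at row 180, and the chest's far-right corner is at (430,104).

```bash
cat >> h.py <<'E'
def wT(p,r):
    T=np.eye(4);T[:3,:3]=R.from_euler('xyz',r).as_matrix();T[:3,3]=p; return T@np.array(calibration('wrist')['tool_from_camera'])
TH=-.1338; T0=np.array([.54286,.05329]); MM=np.array([[np.cos(TH),-np.sin(TH)],[np.sin(TH),np.cos(TH)]])
def ch(p): return (np.asarray(p)[:2]-T0)@MM
E
python3 - <<'E'
from h import *
d=np.load('w0.npz');T=wT(d['p'],d['r']);c=calibration('wrist')
print('tcp',ch(d['p']))
for n,u,v,z in [('knobtop',323,226,.117),('lidfarL',180,180,.072),('lidfarR',378,180,.072),('corner',430,104,.0805),('boardedgeL',184,275,.0805),('boardR',397,275,.0805),('railinL',170,126,.0805),('railinR',404,126,.0805),('pivot',45,199,.095),('fartop',135,104,.0805),('nearR',412,370,.0805)]:
    p=onz(c,u,v,z,T); print(n,p.round(4),ch(p).round(4))
E
```

```text
tcp [-0.00161824 -0.13754399]
knobtop [ 0.5542 -0.0856  0.117 ] [ 0.0298 -0.1361]
lidfarL [0.5877 0.005  0.072 ] [ 0.0509 -0.0419]
lidfarR [ 0.5702 -0.1239  0.072 ] [ 0.0507 -0.172 ]
corner [ 0.6118 -0.1582  0.0805] [ 0.0965 -0.2005]
boardedgeL [0.5253 0.0142 0.0805] [-0.0122 -0.041 ]
boardR [ 0.5056 -0.1293  0.0805] [-0.0126 -0.186 ]
railinL [ 6.206e-01 -3.000e-04  8.050e-02] [ 0.0842 -0.0427]
railinR [ 0.6014 -0.1418  0.0805] [ 0.0841 -0.1856]
pivot [0.5882 0.0779 0.095 ] [0.0416 0.0304]
fartop [0.6354 0.0171 0.0805] [ 0.0966 -0.0235]
nearR [ 0.4307 -0.1336  0.0805] [-0.0862 -0.2002]
```

Agrees within 1 mm; the knob is 35 mm short of home. Next I descend and start gentle pushing.

>>> {"method": "step_arm", "body": {
  "increments": "0 0 2 0 0 0;0 0 2 0 0 0;0 0 1.4 0 0 0;0.4 -0.2 0 0 0 0;0.4 0 0 0 0 0"
}}

```text
time: 2.65
tool_pos: [0.5327, -0.0816, 0.0927]
ee_rot: [3.141, -0.002, -0.134]
wrist_force: [-0.2, 0.8, -0.2]
width: 0.0004
```

>>> {"method": "step_arm", "body": {
  "increments": "0.2 0 0 0 0 0;0.2 0 0 0 0 0;0.2 0 0 0 0 0"
}}

```text
time: 2.95
tool_pos: [0.5379, -0.0822, 0.0923]
ee_rot: [3.141, -0.0, -0.134]
wrist_force: [-2.4, -0.5, 1.5]
width: 0.0009
```

>>> {"method": "step_arm", "body": {
  "increments": "0.2 0 0 0 0 0;0.2 0 0 0 0 0;0.2 0 0 0 0 0"
}}

```text
time: 3.25
tool_pos: [0.5437, -0.0829, 0.0915]
ee_rot: [-3.142, 0.0, -0.134]
wrist_force: [-0.9, 1.2, 1.6]
width: 0.0004
```

>>> {"method": "step_arm", "body": {
  "increments": "0.2 0 0 0 0 0;0.2 0 0 0 0 0"
}}

```text
time: 3.45
tool_pos: [0.5478, -0.0834, 0.0915]
ee_rot: [-3.142, 0.0, -0.134]
wrist_force: [-2.3, 1.0, 0.9]
width: 0.0003
```

>>> {"method": "step_arm", "body": {
  "increments": "0.2 0 0 0 0 0;0.2 0 0 0 0 0"
}}

```text
time: 3.65
tool_pos: [0.5513, -0.0834, 0.0914]
ee_rot: [-3.141, 0.001, -0.134]
wrist_force: [-3.8, 2.7, 2.0]
width: 0.0003
```

>>> {"method": "step_arm", "body": {
  "increments": "0.15 0 0 0 0 0;0.15 0 0 0 0 0"
}}

```text
time: 3.85
tool_pos: [0.5542, -0.0837, 0.0912]
ee_rot: [-3.141, 0.001, -0.134]
wrist_force: [-4.0, 2.6, 2.2]
width: 0.0003
```

>>> {"method": "step_arm", "body": {
  "increments": "0.15 0 0 0 0 0;0.15 0 0 0 0 0"
}}

```text
time: 4.05
tool_pos: [0.5549, -0.0837, 0.0912]
ee_rot: [-3.14, 0.007, -0.134]
wrist_force: [-11.2, 5.3, 6.5]
width: 0.0007
```

>>> {"method": "step_arm", "body": {
  "increments": "-1.2 0 0 0 0 0;-1.2 0 -3 0 0 0;0 -2 -2.5 0 0 0;0 -5 0 0 0 0;0 -5 0 0 0 0"
}}

```text
time: 4.55
tool_pos: [0.5519, 0.0371, 0.1485]
ee_rot: [3.141, -0.007, -0.138]
wrist_force: [1.0, -0.7, -0.2]
width: 0.0002
```

>>> {"method": "step_arm", "body": {
  "increments": "0 -5 0 0 0 0;0 -5 0 0 0 0;0 -4.8 0 0 0 0;0 0 2.4 0 0 0;0 0 2.4 0 0 0"
}}

```text
time: 5.05
tool_pos: [0.5716, 0.1858, 0.099]
ee_rot: [-3.141, -0.006, -0.131]
wrist_force: [0.1, -0.2, -0.5]
width: 0.0005
```

>>> {"method": "step_arm", "body": {
  "increments": "0.2 0 0.4 0 0 0;0.3 0 0 0 0 0"
}}

```text
time: 5.25
tool_pos: [0.5747, 0.1828, 0.0937]
ee_rot: [3.141, 0.0, -0.135]
wrist_force: [0.4, -0.3, 0.0]
width: 0.0007
```

>>> {"method": "step_arm", "body": {
  "increments": "0.2 0 0.2 0 0 0;0.2 0 0 0 0 0;0.2 0 0 0 0 0"
}}

```text
time: 5.55
tool_pos: [0.5813, 0.1823, 0.0938]
ee_rot: [-3.141, -0.002, -0.135]
wrist_force: [-1.9, -0.4, 0.7]
width: 0.0004
```

>>> {"method": "step_arm", "body": {
  "increments": "0.2 0 0 0 0 0;0.2 0 0 0 0 0"
}}

```text
time: 5.75
tool_pos: [0.5849, 0.182, 0.093]
ee_rot: [-3.141, -0.001, -0.134]
wrist_force: [-1.4, -0.4, 0.0]
width: 0.0004
```

>>> {"method": "step_arm", "body": {
  "increments": "0.2 0 0 0 0 0;0.2 0 0 0 0 0;0.2 0 0 0 0 0"
}}

```text
time: 6.05
tool_pos: [0.5906, 0.1812, 0.0924]
ee_rot: [3.141, 0.0, -0.134]
wrist_force: [-0.9, 0.0, -0.1]
width: 0.0005
```

>>> {"method": "step_arm", "body": {
  "increments": "0.2 0 0 0 0 0;0.15 0 0 0 0 0"
}}

```text
time: 6.25
tool_pos: [0.5941, 0.1807, 0.0924]
ee_rot: [3.141, 0.0, -0.134]
wrist_force: [-2.2, 0.7, 1.0]
width: 0.0005
```

>>> {"method": "step_arm", "body": {
  "increments": "0.15 0 0 0 0 0;0.15 0 0 0 0 0"
}}

```text
time: 6.45
tool_pos: [0.597, 0.1803, 0.0924]
ee_rot: [3.141, -0.0, -0.134]
wrist_force: [-1.0, -0.5, 1.2]
width: 0.0003
```

>>> {"method": "step_arm", "body": {
  "increments": "0.15 0 0 0 0 0;0.15 0 0 0 0 0"
}}

```text
time: 6.65
tool_pos: [0.5998, 0.1798, 0.0924]
ee_rot: [3.141, 0.001, -0.134]
wrist_force: [-2.6, -1.3, 1.7]
width: 0.001
```

>>> {"method": "step_arm", "body": {
  "increments": "0.15 0 0 0 0 0;0.1 0 0 0 0 0"
}}

```text
time: 6.85
tool_pos: [0.6021, 0.1793, 0.0923]
ee_rot: [3.141, 0.001, -0.134]
wrist_force: [-2.3, -0.5, 0.2]
width: 0.0002
```

>>> {"method": "step_arm", "body": {
  "increments": "0.15 0 0 0 0 0;0.1 0 0 0 0 0"
}}

```text
time: 7.05
tool_pos: [0.603, 0.1791, 0.0922]
ee_rot: [3.14, 0.005, -0.134]
wrist_force: [-9.6, -0.9, 4.3]
width: 0.0007
```

>>> {"method": "step_arm", "body": {
  "increments": "-1.4 0 0 0 0 0;-1.4 0 -3 0 0 0;0 2 -2.5 0 0 0;0 5 0 0 0 0;0 5 0 0 0 0"
}}

```text
time: 7.55
tool_pos: [0.5628, 0.0636, 0.1493]
ee_rot: [-3.141, -0.006, -0.131]
wrist_force: [0.5, -0.2, -1.2]
width: 0.0003
```

>>> {"method": "step_arm", "body": {
  "increments": "0 5 0 0 0 0;0 5 0 0 0 0;0 4.8 0 0 0 0;0 0 2.4 0 0 0;0 0 2.4 0 0 0"
}}

```text
time: 8.05
tool_pos: [0.543, -0.0852, 0.1004]
ee_rot: [3.141, -0.006, -0.138]
wrist_force: [0.4, 0.4, -0.3]
width: 0.0005
```

>>> {"method": "step_arm", "body": {
  "increments": "0.2 0 0.5 0 0 0;0.3 0 0 0 0 0;0.2 0 0 0 0 0"
}}

```text
time: 8.35
tool_pos: [0.5497, -0.0835, 0.0958]
ee_rot: [3.141, -0.003, -0.134]
wrist_force: [0.4, 0.6, -0.4]
width: 0.0003
```

>>> {"method": "step_arm", "body": {
  "increments": "0.2 0 0.2 0 0 0;0.2 0 0 0 0 0;0.2 0 0 0 0 0"
}}

```text
time: 8.65
tool_pos: [0.5548, -0.0842, 0.0931]
ee_rot: [3.141, -0.001, -0.134]
wrist_force: [0.3, -0.7, -0.5]
width: 0.0007
```

>>> {"method": "step_arm", "body": {
  "increments": "0.2 0 0 0 0 0;0.15 0 0 0 0 0"
}}

```text
time: 8.85
tool_pos: [0.5579, -0.0848, 0.0926]
ee_rot: [3.141, -0.0, -0.134]
wrist_force: [-0.4, 0.5, -0.8]
width: 0.0003
```

>>> {"method": "step_arm", "body": {
  "increments": "0.15 0 0 0 0 0;0.15 0 0 0 0 0"
}}

```text
time: 9.05
tool_pos: [0.5601, -0.0851, 0.0924]
ee_rot: [3.142, 0.001, -0.134]
wrist_force: [-1.3, 0.4, 0.9]
width: 0.0003
```

>>> {"method": "step_arm", "body": {
  "increments": "0.15 0 0 0 0 0;0.15 0 0 0 0 0"
}}

```text
time: 9.25
tool_pos: [0.5634, -0.0855, 0.0924]
ee_rot: [-3.142, 0.001, -0.134]
wrist_force: [-1.7, 0.8, 1.4]
width: 0.0003
```

>>> {"method": "step_arm", "body": {
  "increments": "0.15 0 0 0 0 0;0.15 0 0 0 0 0"
}}

```text
time: 9.45
tool_pos: [0.5665, -0.086, 0.0925]
ee_rot: [3.142, 0.0, -0.134]
wrist_force: [-2.3, 0.1, 1.3]
width: 0.0004
```

>>> {"method": "step_arm", "body": {
  "increments": "0.15 0 0 0 0 0;0.1 0 0 0 0 0"
}}

```text
time: 9.65
tool_pos: [0.5691, -0.0863, 0.0924]
ee_rot: [3.142, 0.0, -0.134]
wrist_force: [-2.0, 0.6, 0.4]
width: 0.0004
```

>>> {"method": "step_arm", "body": {
  "increments": "0.1 0 0 0 0 0;0.1 0 0 0 0 0"
}}

```text
time: 9.85
tool_pos: [0.5696, -0.0864, 0.0924]
ee_rot: [3.142, 0.003, -0.134]
wrist_force: [-7.5, 0.7, 4.8]
width: 0.0001
```

Right end has stopped near its home value. I'll lift and look.

>>> {"method": "step_arm", "body": {
  "increments": "-1.4 0 0 0 0 0;-1.4 0 -3 0 0 0;0 0 -3 0 0 0;0 0 0 0 0 0;0 0 0 0 0 0"
}}

```text
time: 10.35
tool_pos: [0.5443, -0.0831, 0.1533]
ee_rot: [3.141, -0.003, -0.134]
wrist_force: [-0.1, -0.3, 0.3]
width: 0.0006
```

```bash
python3 - <<'E'
from h import *
o=get_obs(); print(o['tool_pos'],ch(o['tool_pos']),o['wrist_force'])
np.savez('w1.npz',p=o['tool_pos'],r=o['ee_rot']); save('wrist','w1.png')
E
```

```text
[ 0.54426631 -0.08312765  0.15330725] [ 0.01959201 -0.13501076] [-0.07379786 -0.25407936  0.33512234]
```

View pics/w1.png

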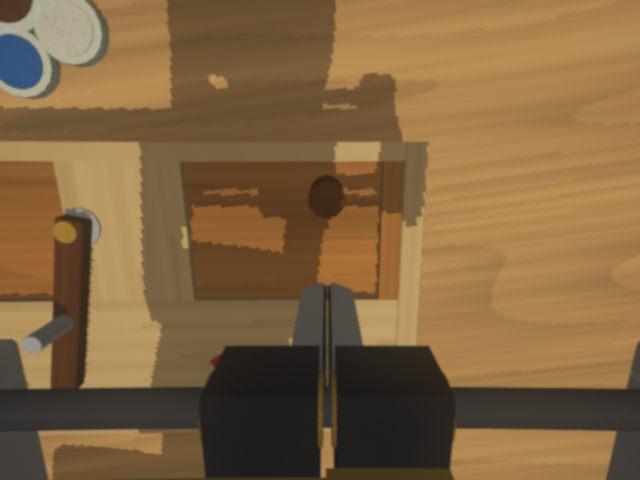

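The lid's edge is now against the rail at the right end (no gap at row 160, knob at (326,195)). Next I press the left knob.

>>> {"method": "step_arm", "body": {
  "increments": "0 -5 0 0 0 0;0 -5 0 0 0 0;0 -5 0 0 0 0;0 -5 0 0 0 0;0 -5 0 0 0 0"
}}

```text
time: 10.9
tool_pos: [0.576, 0.1667, 0.1501]
ee_rot: [3.141, 0.003, -0.134]
wrist_force: [-0.0, -0.4, -0.4]
width: 0.0004
```

>>> {"method": "step_arm", "body": {
  "increments": "0 -2 2 0 0 0;0 0 2.5 0 0 0;0.4 0 1.5 0 0 0;0.4 0 0 0 0 0;0 0 0 0 0 0"
}}

```text
time: 11.4
tool_pos: [0.5877, 0.1828, 0.0917]
ee_rot: [3.141, 0.001, -0.136]
wrist_force: [0.1, -0.3, 1.2]
width: 0.0005
```

>>> {"method": "step_arm", "body": {
  "increments": "0.2 0 0 0 0 0;0.2 0 0 0 0 0;0.2 0 0 0 0 0;0.2 0 0 0 0 0"
}}

```text
time: 11.8
tool_pos: [0.5958, 0.1824, 0.0933]
ee_rot: [-3.141, -0.001, -0.135]
wrist_force: [0.3, -0.3, -0.3]
width: 0.001
```

>>> {"method": "step_arm", "body": {
  "increments": "0.15 0 0 0 0 0;0.15 0 0 0 0 0;0.15 0 0 0 0 0"
}}

```text
time: 12.1
tool_pos: [0.5997, 0.182, 0.0925]
ee_rot: [3.142, -0.0, -0.134]
wrist_force: [-0.1, 0.1, -0.1]
width: 0.0005
```

>>> {"method": "step_arm", "body": {
  "increments": "0.15 0 0 0 0 0;0.15 0 0 0 0 0"
}}

```text
time: 12.3
tool_pos: [0.6027, 0.1816, 0.0924]
ee_rot: [3.142, 0.0, -0.134]
wrist_force: [0.3, 0.2, -0.1]
width: 0.0007
```

>>> {"method": "step_arm", "body": {
  "increments": "0.15 0 0 0 0 0;0.1 0 0 0 0 0"
}}

```text
time: 12.5
tool_pos: [0.6047, 0.1813, 0.0924]
ee_rot: [3.141, 0.001, -0.134]
wrist_force: [-1.4, -0.0, 1.0]
width: 0.0003
```

>>> {"method": "step_arm", "body": {
  "increments": "0.15 0 0 0 0 0;0.1 0 0 0 0 0"
}}

```text
time: 12.7
tool_pos: [0.6049, 0.1813, 0.0924]
ee_rot: [3.141, 0.007, -0.134]
wrist_force: [-9.2, 0.3, 4.7]
width: 0.0008
```

>>> {"method": "step_arm", "body": {
  "increments": "-1.4 0 0 0 0 0;-1.4 0 -3 0 0 0;0 3 -4 0 0 0;0 4 0 0 0 0;0 0 0 0 0 0"
}}

```text
time: 13.2
tool_pos: [0.5716, 0.1117, 0.165]
ee_rot: [3.14, -0.005, -0.139]
wrist_force: [-0.6, 0.2, -0.8]
width: 0.0004
```

```bash
python3 - <<'E'
from h import *
o=get_obs(); print(o['tool_pos'],ch(o['tool_pos']),o['wrist_force'])
np.savez('w2.npz',p=o['tool_pos'],r=o['ee_rot']); save('wrist','w2.png')
E
```

```text
[0.57156173 0.11169093 0.16500555] [0.02065445 0.06170779] [-0.5813382   0.16523323 -0.83139748]
```

View pics/w2.png

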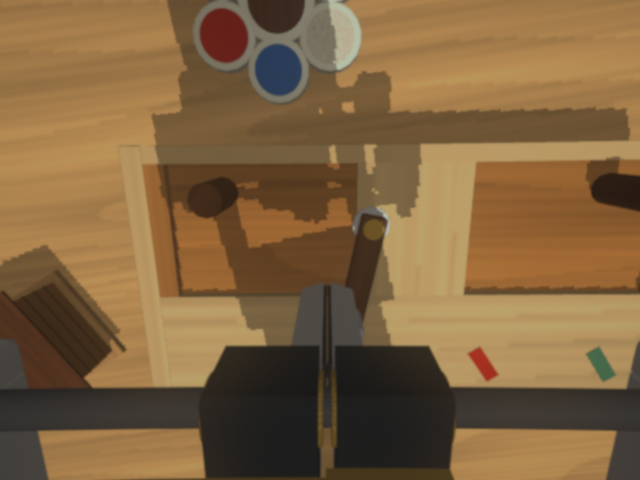

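Both ends look closed, with knob tops at about (204,199) and (604,188). I'll measure them and the peg.

```bash
python3 - <<'E'
from h import *
c=calibration('wrist')
def go(f,L):
    d=np.load(f);T=wT(d['p'],d['r'])
    for n,u,v,z in L: print(n,ch(onz(c,u,v,z,T)).round(4))
go('w2.npz',[('kl',204,199,.117),('kr',604,188,.117),('railinL',148,163,.0805),('railinR',470,161,.0805),('pivot',373,229,.096),('boardL',160,296,.0805),('boardR',470,294,.0805)])
go('w1.npz',[('kr',326,198,.117),('peg',33,345,.124),('piv',65,232,.096),('railR',404,161,.0805),('boardR',398,299,.0805)])
E
```

```text
kl [0.0649 0.1345]
kr [ 0.0696 -0.1027]
railinL [0.0843 0.1817]
railinR [ 0.0845 -0.0364]
pivot [0.0412 0.0299]
boardL [-0.0124  0.1854]
boardR [-0.0123 -0.0454]
kr [ 0.0656 -0.1352]
peg [-0.0225  0.0418]
piv [0.041  0.0302]
railR [ 0.0844 -0.1858]
boardR [-0.0121 -0.1866]
```

Knobs at 0.0649 and 0.0656 against home 0.065: the lid is home. Now the latch: place the closed fingers on the peg's right side and push.

>>> {"method": "step_arm", "body": {
  "increments": "-2.2 2.3 0 0 0 0;-2.1 2.3 0 0 0 0;0 0 3 0 0 0;0 0 3.3 0 0 0;0 0 0 0 0 0"
}}

```text
time: 13.75
tool_pos: [0.5176, 0.076, 0.0937]
ee_rot: [3.14, 0.011, -0.134]
wrist_force: [-1.6, 0.6, 0.4]
width: 0.0008
```

>>> {"method": "step_arm", "body": {
  "increments": "0 -0.4 0 0 0 0;0 -0.4 0 0 0 0;0.1 -0.5 0 0 0 0;0.2 -0.5 0 0 0 0;0.2 -0.5 0 0 0 0"
}}

```text
time: 14.25
tool_pos: [0.5306, 0.0981, 0.1007]
ee_rot: [-3.141, -0.002, -0.134]
wrist_force: [-1.0, -1.7, 3.0]
width: 0.0005
```

>>> {"method": "step_arm", "body": {
  "increments": "0.4 -0.5 0 0 0 0;0.4 -0.5 0 0 0 0;0.4 -0.4 0 0 0 0;0.4 -0.3 0 0 0 0;0 0 0 0 0 0"
}}

```text
time: 14.75
tool_pos: [0.5486, 0.1129, 0.0992]
ee_rot: [-3.141, -0.0, -0.134]
wrist_force: [0.2, -0.5, -0.0]
width: 0.0002
```

>>> {"method": "step_arm", "body": {
  "increments": "-1.2 0.4 0 0 0 0;-1.2 0 0 0 0 0;0 -1.4 0 0 0 0;0 -1.3 0 0 0 0;0 0 0 0 0 0"
}}

```text
time: 15.25
tool_pos: [0.5276, 0.1404, 0.0997]
ee_rot: [-3.14, -0.001, -0.132]
wrist_force: [-0.1, 0.0, -0.0]
width: 0.0006
```

>>> {"method": "step_arm", "body": {
  "increments": "0.5 -0.1 0 0 0 0;0.5 -0.2 0 0 0 0;0.4 -0.2 0 0 0 0;0.4 -0.2 0 0 0 0;0.4 -0.2 0 0 0 0"
}}

```text
time: 15.75
tool_pos: [0.5491, 0.1461, 0.0992]
ee_rot: [-3.139, 0.004, -0.134]
wrist_force: [-4.6, 4.6, 0.7]
width: 0.0006
```

>>> {"method": "step_arm", "body": {
  "increments": "0.4 0 0 0 0 0;0.4 0 0 0 0 0;0.4 0 0 0 0 0"
}}

```text
time: 16.05
tool_pos: [0.5618, 0.1434, 0.0989]
ee_rot: [-3.14, 0.002, -0.134]
wrist_force: [-3.1, 5.6, -0.8]
width: 0.0001
```

>>> {"method": "step_arm", "body": {
  "increments": "0.4 0 0 0 0 0;0.4 0 0 0 0 0;0.3 0 0 0 0 0"
}}

```text
time: 16.35
tool_pos: [0.5734, 0.1409, 0.0992]
ee_rot: [3.141, 0.0, -0.134]
wrist_force: [-2.1, 1.8, -0.6]
width: 0.0008
```

>>> {"method": "step_arm", "body": {
  "increments": "0.2 0 0 0 0 0;0.2 0 0 0 0 0"
}}

```text
time: 16.55
tool_pos: [0.5772, 0.1402, 0.0994]
ee_rot: [3.141, -0.0, -0.135]
wrist_force: [-2.0, 0.5, -0.7]
width: 0.0002
```

>>> {"method": "step_arm", "body": {
  "increments": "0.2 0 0 0 0 0;0.15 0 0 0 0 0"
}}

```text
time: 16.75
tool_pos: [0.5806, 0.14, 0.0994]
ee_rot: [3.141, -0.0, -0.134]
wrist_force: [-1.5, 1.4, -0.7]
width: 0.0008
```

>>> {"method": "step_arm", "body": {
  "increments": "0.1 0 0 0 0 0;0.1 0 0 0 0 0"
}}

```text
time: 16.95
tool_pos: [0.5812, 0.14, 0.0994]
ee_rot: [3.141, 0.003, -0.134]
wrist_force: [-7.2, 1.6, 2.5]
width: 0.0004
```

The latch has met a stop. I'll back off, lift and check.

>>> {"method": "step_arm", "body": {
  "increments": "-1.2 0 0 0 0 0;-1.8 0 -2 0 0 0;0 1 -4 0 0 0;0 4 -2 0 0 0;0 0 0 0 0 0"
}}

```text
time: 17.45
tool_pos: [0.5483, 0.0909, 0.185]
ee_rot: [3.14, -0.012, -0.138]
wrist_force: [0.1, 0.5, -0.1]
width: 0.0002
```

```bash
python3 - <<'E'
from h import *
o=get_obs(); print(o['tool_pos'],ch(o['tool_pos']),o['wrist_force'])
np.savez('w3.npz',p=o['tool_pos'],r=o['ee_rot']); save('wrist','w3.png')
E
```

```text
[0.54830258 0.09090499 0.18500911] [0.00037605 0.03800483] [ 0.12837433  0.46760027 -0.14271954]
```

View pics/w3.png

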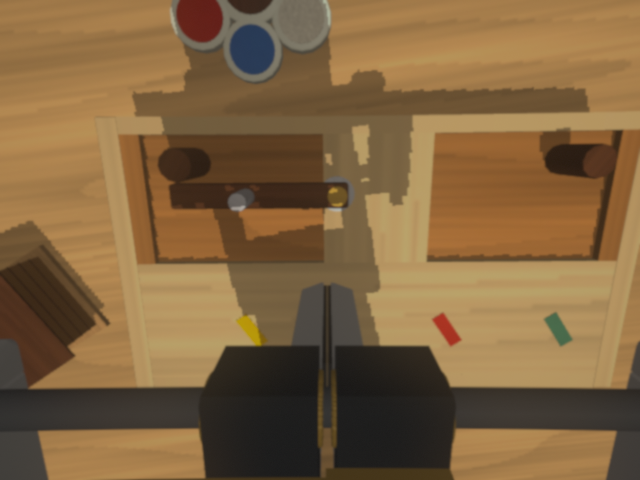

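The latch lies across behind the left knob, from its pivot at (337,196) to its tip at (170,195). The knob tops are at (176,164) and (600,161). One last number check.

```bash
python3 - <<'E'
from h import *
c=calibration('wrist');d=np.load('w3.npz');T=wT(d['p'],d['r'])
for n,u,v,z in [('kl',176,164,.117),('kr',600,161,.117),('piv',337,196,.096),('tip',171,195,.094),('peg',236,201,.124),('railL',145,134,.0805),('railR',614,129,.0805)]: print(n,ch(onz(c,u,v,z,T)).round(4))
E
```

```text
kl [0.0646 0.1331]
kr [ 0.0644 -0.1353]
piv [0.0411 0.0299]
tip [0.0421 0.1479]
peg [0.0418 0.095 ]
railL [0.084  0.1668]
railR [ 0.0847 -0.1662]
```

```bash
python3 -c "
from bench import *
print(close_job())"
```

```text
the job is handed in; nothing more can be done
None
```

The lid is closed and the latch is turned behind the left knob. The job is handed in, at about 17.5 s of the 72 s allowed; the hand-in gave no verdict.

- **Lid:** I pushed the right, left, right and left knobs in turn, and stopped each time the lid bound or came home. The highest wrist-force reading was about 14 N, against the 30 N limit. With the latch still open, the wrist camera put the knobs at chest x 64.9 mm (left) and 65.6 mm (right), against 65 mm home.
- **Latch:** I then pushed the peg round to its stop with about 8 N. The last picture puts the peg at chest x 41.8 mm, y 95.0 mm, against 42 and 95 mm expected at the stop. The knobs then measured 64.6 and 64.4 mm.
- **At the end:** The gripper was lifted clear and read no contact force.
- **Disagreement:** One right-knob reading gave 69.6 mm. It came from a view near the image edge where I had picked the wrong end of the post, and the two other views did not repeat it.
- **Not checked:** The palette, glue jar, house and tape were not measured again. The arm made no contact with them that I noticed.

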